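Raise the bench magnifier to its middle rung and set the lens to its index

TASK

The bench magnifier's carriage is all the way down: lift it by its black tab until its pawl has clicked past the middle one of the three rungs, then lower it gently (do not drop it) so the pawl sits on that middle rung, and let go. Then push the stiff lens slide along the bar in small taps until its pointer lines up with the index blade, without running past it. Leave the jar, hammer and screwdriver alone.

Things in the scene. Friction and masses are not known exactly. Their poses are not given: they have to be found in the camera images.
- stand: Magnifier stand, fixed to the bench: base plate 240 x 220 x 16 mm, at its back a ladder of two uprights (86 mm wide overall, top 0.33 m above the table). Origin on the table below the middle of the ladder. x points from the cross bar to the ladder, y along the bar from lifting tab to lens, z up. All points here have these axes. The cross bar is 95 mm in front of the ladder (at x = -95 mm).
- lift_tab (a point): Centre of the upright black lifting tab on the carriage's cross bar: 40 mm along x, 12 mm thick along y, 42 mm high (its top is 21 mm above this point, the bar's top 21 mm below). Grasp across the thickness, from above. The carriage with all it carries weighs 0.5 to 1.1 kg, slides straight up and down with little friction, and falls when let go unless its pawl sits on a rung.
- lens_carriage (a joint): Height of the carriage above its lowest position, m: 0 = fully down (start), 0.17 = top stop.
- pawl_tooth (a point): Middle of the flat underside of the pawl's tooth. Moves up with the carriage. Going up, a rung pushes the tooth aside; it dips some 8 mm, then its tail's weight swings it in again when the carriage is 5 to 10 mm above its resting height on that rung. Lowered, it rests on the rung: this point is then within about 2 mm of the rung point. Fully down, it is below all three rungs.
- pawl (a joint): Angle of the pawl, rad: 0 = swung in by its own weight (ready to sit on a rung); up to about 0.4 = pushed aside by a rung. Limit 0.9. The pawl is a steel lever, 10 mm wide, hung on a pin of the carriage 35 mm above the tooth and 30 mm nearer the bar, with a heavy dark tail towards the bar.
- rung1 (a point): Top of the lowest rung, mid-length. The rungs are three level steel bars, 10 mm diameter, 50 mm apart, between the ladder's uprights. The rung frame is clamped at a height that varies; the rungs do not move.
- rung2 (a point): Top of the middle rung, mid-length: the one to use. 50 mm above rung1.
- rung3 (a point): Top of the highest rung, mid-length, 50 mm above rung2. Once past it, the carriage cannot come down again.
- push_block (a point): Centre of the upright black block on the lens slide, 18 mm along x, 20 mm along y, 36 mm high, on a steel saddle 32 mm long along y whose top is 17 mm below this point. Bar top (14 mm wide) 29 mm below. The lens, an 80 mm ring, lies towards -x, its centre 66 mm away, its top 19 mm below this point. At the start 100 to 118 mm from the lifting tab along +y.
- lens_slide (a joint): Position of the lens slide along the bar, m, 0 to 0.088, growing along +y (away from the lifting tab). Stiff: moves only when pushed with about 5 N or more and stays where it is left. Starts short of the index blade by 15 mm or more.
- lens_pointer (a point): Top end of the lens slide's pointer, a 4 mm thick upright brass blade on the ladder side of the saddle, at the middle of the saddle along y (same y as push_block in the stand's frame).
- index_mark (a point): Top end of the index blade, a 4 mm thick upright brass blade on a clip fixed on the bar, on the ladder side; the pointer passes just beside it (3.5 mm away in x). Lined up = same y in the stand's frame. It rises with the carriage.
- oil_jar: Bystander: amber glass jar with steel lid, 56 mm diameter, 75 mm high. Origin at the underside's centre.
- hammer: Bystander: small hammer lying on the bench, 200 mm long.
- driver: Bystander: screwdriver lying on the bench, 170 mm long.

How it is judged:
By the outcome, as a careful person would: the job done as asked, in the order asked, and still so for the second after the job is handed in, with the robot touching nothing.
It also fails if it takes over 53 s, if anything falls off the work surface, if the arm or the gripper's body presses on something with over 40 N, if the wrist force passes 120 N, or if a joint passes its speed limit or range.

ROBOT

A 6-joint arm with a two-finger parallel gripper is mounted at the origin on the work surface. World frame = base frame: x ahead of the robot, y to its left, z up, the work surface at z = 0. Lengths are in m, angles in degrees, forces in N, time in s.
With the tool pointing down it reaches from about 0.375 to 0.925 m from the base axis. Payload 5.7 kg.
Tool frame: the origin (TCP) lies on the centre line of the jaws, within the pads' length; the fingertips stand 11 mm ahead of it and the grasp point (between the pads) lies 8 mm behind it; z points along the fingers, x is the direction in which the jaws open and shut, and the axes are right-handed (so a half turn about z gives the same grasp; the last joint's range is limited). The gripper opens to 85 mm and grips with 20 to 120 N. Pads are 22 mm wide; open, the fingers measure 114 mm over their backs; the gripper's body (76 mm by 85 mm) begins 54 mm behind the grasp point. The pads swing forward as they close: fully open they stand 13 mm farther back than shut.
Start: joints at [68.921, 20.558, 86.54, -0, 72.909, -6.595], TCP at [0.15, 0.581, 0.242] pointing down, gripper open.
Joint ranges: [-170.27, 170.27], [-57.76, 135], [12.27, 136.19], [-55.21, 235.2], [11.17, 155.16], [-170.74, 170.74]. Speed limits (degrees/s): [136.94, 136.94, 180, 180, 180, 180].

INTERFACE

Orientations are given as [roll, pitch, yaw] about the fixed x, y, z axes, in that order (R = Rz(yaw) Ry(pitch) Rx(roll)).
In Python, from plant import bot gives the robot as it stands.
- The arm moves only by the tool servo_tool, never from a script. Its argument "steps" is a list of rows, each a list of 6 numbers: the shift along the world's x, y, z in mm, then the turn, a rotation vector about the world's x, y, z in degrees. In form: [[dx, dy, dz, wx, wy, wz], ...]. A call has 1 to 20 rows; each row is the pose to reach, as a shift and turn from the pose measured when the call began; what a row does not reach only later rows make up. A row lasts 1/8 s, in which the tool goes at most 62.5 mm and 10.7 degrees, less where a joint would pass 70% of its speed; a pose out of reach is approached as far as the arm can. A call with a gripper value outside its range is refused whole. "jaw" is the closure, from 0 (fully open) to 1 (shut), set as the call begins (left out, the last holds). The fingers move at their own pace and stop on an object; the grip force is fixed at half the most. Time passes only in rows, so rows that repeat a pose let the fingers close. It gives the time, the measured TCP pose, the force and the opening at its end, in the units of the state.
- bot.get_state(): the state, without advancing time (a new reading comes with each control period).
- bot.get_image(name): name is "side" or "top" or "wrist"; returns (picture, depth): 400x640x3 uint8, red, green, blue; 400x640 float32, m along the optical axis (not along the pixel's ray), 0 where there is no reading.
- bot.get_calibration(name): a dict with "fov_y" (degrees; the focal length in pixels is half the picture's height over the tangent of half this angle, whatever the lens; pixels are square), "cx", "cy" (the principal point, pixels), "world_from_camera" (4x4, takes a point from camera to world coordinates). Camera axes: x right, y up, looking along -z (the intrinsics and any distortion apply to the point x, -y, -z); pixel columns grow to the right and rows downward; lengths in m; the calibration is good to about 2 mm. A picture is of the moment at which its call begins: read the wrist's pose just before it. get_calibration takes no time and is no camera call; for the wrist camera it gives the pose at the moment of the call.
- bot.finish_job(): hands the job in, once; it reports no verdict.
Trained networks look in the newest picture that a camera, given by its name, has taken for a name from the list of things; names that differ only in an ending like _2 or _b are one class to them, and where a whole thing is asked for, a point or a joint stands for the part that bears it (a point fixed in the world has none). Each returns a list of dicts, best first, with "conf" (0 to 1); they miss things now and then, are a little off and sometimes report something else, mostly with a low value. They report only what shows in the picture. A call takes as long as a camera call.
- bot.regions_of(camera, label): "mask" (400x640 bool, what is visible of it).
- bot.spot_point(camera, label): "position" ([x, y, z] in m, in the coordinates of the camera as it stood for that picture, good to about 4 mm: a listed point, or the origin of a listed thing).
The state is a dict: "time_s": time; "joint_positions": joint angles; "qvel": joint speeds; "joint_efforts": joint torques, N m; "tcp_pos": TCP position; "orientation": TCP orientation; "contact_force": force on the tool from outside, world axes, zero at the start; "ft_torque": the same for the moment, N m; "gripper_width": finger opening in m.
Only numpy, scipy, OpenCV 4.12 (cv2) and the standard library are available. Lean on these libraries where they do the work, as an engineer would, in place of code of your own. Each camera call takes 0.05 s, during which the arm holds its last target.

## Working session

There is one attempt and no reset: what is moved stays moved. The work goes in short steps, Python scripts to look and compute and a tool call to move; the robot and the scene stay as the last step left them, time stands still between calls to the robot, and variables do not carry over. Pictures are saved under pics/ and viewed, and the job is handed in when it is done.

Besides the shell and the picture viewer there is one more tool, called by a JSON object that holds its "op" and its "data", one argument or row to a line. servo_tool: Moves the arm, as the interface text tells. Its arguments: {"type":"object","properties":{"steps":{"type":"array"},"jaw":{"type":"number"}},"required":["steps"]}

```bash
mkdir -p pics; ls; cat > h.py <<'E'
import numpy as np, cv2
from plant import bot
def shot(cam,name):
    p,d=bot.get_image(cam); cv2.imwrite(f'pics/{name}.png',p[:,:,::-1]); return p,d
def spots(cam,labels):
    M=np.array(bot.get_calibration(cam)["world_from_camera"])
    for l in labels:
        for r in bot.spot_point(cam,l)[:2]:
            print(cam,l,round(r['conf'],2),np.round((M@np.r_[r['position'],1])[:3],4))
E
python3 - <<'E'
from h import *
s=bot.get_state();print(s)
for c in ['side','top','wrist']:
    k=bot.get_calibration(c);print(c,k['fov_y'],k['cx'],k['cy'],np.round(k['world_from_camera'],3).tolist(), [x for x in k])
    shot(c,c+'0')
    spots(c,['lift_tab','push_block','pawl_tooth','rung2','stand'] if c!='wrist' else ['lift_tab','push_block'])
E
```

```text
pics
{'time_s': 0.0, 'joint_positions': array([ 6.89202442e+01,  2.05969196e+01,  8.65999301e+01, -2.59158772e-04,
        7.29080023e+01, -6.59295981e+00]), 'qvel': array([ 0.10031647, -0.12003267, -0.17288579, -0.05565816, -0.06069405,
        0.01206184]), 'joint_efforts': array([-2.42838643e-03, -5.27604854e+01, -2.78617859e+01, -5.14844269e-04,
        1.32147819e-02, -5.71468684e-05]), 'tcp_pos': array([0.14984398, 0.58030031, 0.24145785]), 'orientation': array([-1.79988207e+02,  1.04187112e-01,  7.55132911e+01]), 'contact_force': array([-0.10544845, -1.20529854,  0.24318526]), 'ft_torque': array([-0.00436169, -0.00607728,  0.04802702]), 'gripper_width': 0.0853644883420892}
side 52.17936748633847 318.7586109096857 203.4786431688888 [[-0.928, 0.274, -0.251, 0.268], [-0.371, -0.707, 0.602, 0.69], [-0.013, 0.653, 0.758, 1.036], [0.0, 0.0, 0.0, 1.0]] ['fov_y', 'cx', 'cy', 'world_from_camera']
side lift_tab 0.57 [ 0.482  -0.0102  0.0976]
side push_block 0.55 [0.5098 0.0935 0.1085]
side pawl_tooth 0.54 [0.5864 0.0123 0.0752]
side rung2 0.8 [0.5909 0.0122 0.1085]
side rung2 0.63 [0.5905 0.013  0.157 ]
side stand 0.73 [0.589  0.0122 0.0018]
top 46.951191285777696 319.475037473548 195.30285780458985 [[0.015, 0.995, -0.097, 0.469], [-1.0, 0.015, 0.006, 0.016], [0.008, 0.097, 0.995, 1.399], [0.0, 0.0, 0.0, 1.0]] ['fov_y', 'cx', 'cy', 'world_from_camera']
top lift_tab 0.96 [ 0.4869 -0.0149  0.1052]
top push_block 0.69 [0.513  0.093  0.1129]
top push_block 0.28 [0.5415 0.3797 0.002 ]
top pawl_tooth 0.67 [0.5857 0.0071 0.0776]
top rung2 0.64 [0.583  0.0064 0.2029]
top rung2 0.57 [0.5823 0.0123 0.1079]
top stand 0.81 [ 0.5872  0.0068 -0.    ]
wrist 66.528472543499 319.7069546974465 200.0371839570217 [[0.25, -0.916, -0.315, 0.069], [0.968, 0.236, 0.082, 0.602], [-0.001, -0.325, 0.946, 0.374], [0.0, 0.0, 0.0, 1.0]] ['fov_y', 'cx', 'cy', 'world_from_camera']
```

View pics/side0.png

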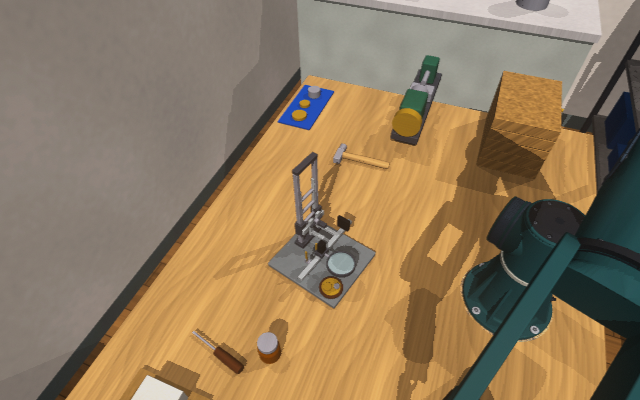

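View pics/top0.png

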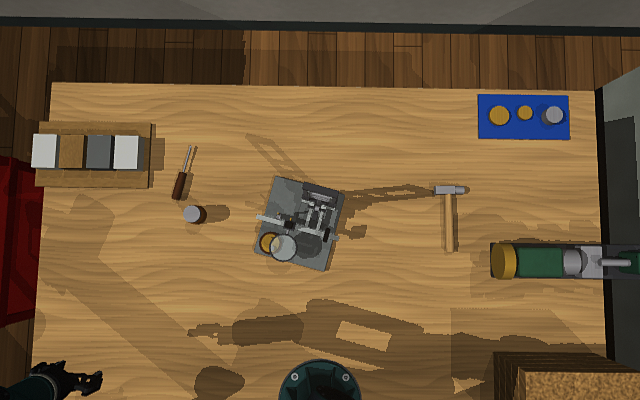

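View pics/wrist0.png

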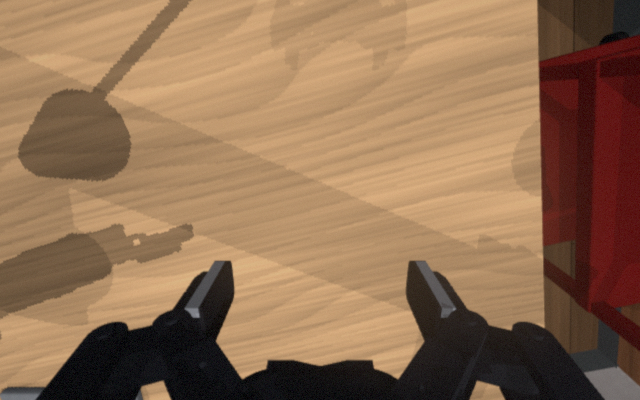

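The side view shows the stand near (320,260), with the tab at (343,222) and the block at (320,247). The ladder is behind them. The jar (268,347), screwdriver (220,350) and hammer (360,160) are all clear of the stand. The top view agrees. The tool's yaw already matches the stand, so I'll move in for a closer wrist view.

{"op": "servo_tool", "data": {
  "steps": [
    [30,-52,10,0,0,0],
    [60,-104,20,0,0,0],
    [90,-156,30,0,0,0],
    [120,-208,40,0,0,0],
    [150,-260,50,0,0,0],
    [180,-312,60,0,0,0],
    [210,-364,60,0,0,0],
    [240,-416,60,0,0,0],
    [270,-468,60,0,0,0],
    [290,-515,60,0,0,0],
    [305,-560,60,0,0,0],
    [305,-560,60,0,0,0],
    [305,-560,60,0,0,0]
  ]
}}

```text
time_s: 2.38
tcp_pos: [0.4547, 0.0213, 0.3022]
orientation: [-180.0, -0.0, 75.5]
contact_force: [-0.1, -0.0, 0.0]
gripper_width: 0.0853
```

```bash
python3 - <<'E'
from h import *
print(bot.get_state()['tcp_pos'])
shot('wrist','wrist1')
spots('wrist',['lift_tab','push_block','pawl_tooth','rung2','rung1','rung3','index_mark','lens_pointer','stand'])
shot('side','side1');spots('side',['rung1','rung2','rung3','stand','lift_tab','push_block','pawl_tooth','lens_pointer','index_mark'])
E
```

```text
[0.45466665 0.02125304 0.30219054]
wrist lift_tab 0.61 [ 0.4817 -0.0094  0.1028]
wrist push_block 0.81 [0.5099 0.0942 0.1079]
wrist pawl_tooth 0.55 [0.5875 0.0077 0.0734]
wrist rung2 0.96 [0.5903 0.0086 0.156 ]
wrist rung2 0.79 [0.5881 0.0078 0.2098]
wrist rung1 0.96 [0.5903 0.0086 0.156 ]
wrist rung1 0.79 [0.5881 0.0078 0.2098]
wrist rung3 0.96 [0.5903 0.0086 0.156 ]
wrist rung3 0.79 [0.5881 0.0078 0.2098]
wrist index_mark 0.63 [0.5443 0.1223 0.1125]
wrist index_mark 0.48 [0.5841 0.0074 0.1094]
wrist lens_pointer 0.88 [0.5305 0.0924 0.1098]
wrist lens_pointer 0.58 [0.5914 0.0086 0.0736]
wrist stand 0.74 [ 5.856e-01  9.500e-03 -3.000e-04]
side rung1 0.76 [0.5879 0.0121 0.2065]
side rung1 0.71 [0.59   0.0143 0.1561]
side rung2 0.76 [0.5879 0.0121 0.2065]
side rung2 0.71 [0.59   0.0143 0.1561]
side rung3 0.76 [0.5879 0.0121 0.2065]
side rung3 0.71 [0.59   0.0143 0.1561]
side stand 0.93 [0.5888 0.0071 0.0026]
side lift_tab 0.9 [ 0.4829 -0.0079  0.099 ]
side push_block 0.84 [0.5116 0.0929 0.111 ]
side pawl_tooth 0.66 [0.586  0.0111 0.0723]
side lens_pointer 0.68 [0.5336 0.0886 0.1146]
side index_mark 0.61 [0.5433 0.1267 0.1115]
```

View pics/wrist1.png

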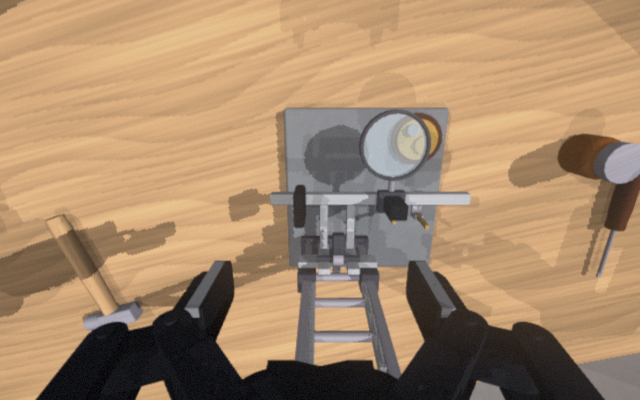

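The wrist view shows the bar level across row 198. The tab is at (300,206), the block at (396,206), the pointer at (396,221) and the index at (421,220). Next I'll refine the tab and block from depth.

```bash
cat >> h.py <<'E'
def cloud(cam,d):
    k=bot.get_calibration(cam);f=200/np.tan(np.radians(k['fov_y']/2))
    v,u=np.mgrid[0:400,0:640];X=np.stack([(u-k['cx'])*d/f,-(v-k['cy'])*d/f,-d,np.ones_like(d)],-1)
    return (X@np.array(k['world_from_camera']).T)[...,:3]
O=np.array([0.5875,0.0095]);a=np.radians(-14.5)
R=np.array([[np.cos(a),np.sin(a)],[-np.sin(a),np.cos(a)]])
def st(P): # world->stand
    return np.concatenate([(P[...,:2]-O)@R.T,P[...,2:]],-1)
E
python3 - <<'E'
from h import *
p,d=shot('wrist','wrist2');C=cloud('wrist',d);S=st(C)
for l in ['lift_tab','push_block','lens_pointer','index_mark']:
    for r in bot.regions_of('wrist',l)[:1]:
        m=r['mask']&(d>0);P=S[m];W=C[m]
        v,u=np.nonzero(m);print(l,r['conf'],m.sum(),u.min(),u.max(),v.min(),v.max())
        zt=np.percentile(P[:,2],95);t=P[P[:,2]>zt-.006]
        print(' ztop',zt,'stand range',np.percentile(t,[3,97],axis=0).round(4).tolist(),'world mid',W[P[:,2]>zt-.006].mean(0).round(4))
# bar direction
m=(np.abs(S[...,2]-np.nan_to_num(0.084))<.012)&(np.abs(S[...,0]+.095)<.02)&(d>0)
print(m.sum());P=C[m];c=np.cov(P[:,:2].T);w,V=np.linalg.eigh(c);print(np.degrees(np.arctan2(V[1,1],V[0,1])),S[m].mean(0),np.median(P[:,2]))
cv2.imwrite('pics/w2z.png',cv2.resize(p[90:290,260:490,::-1],None,fx=3,fy=3,interpolation=cv2.INTER_CUBIC)[:600])
E
```

```text
lift_tab 0.89 10353 271 469 110 290
 ztop 0.12445025034901382 stand range [[-0.1116, -0.0498, 0.1187], [-0.0054, 0.0693, 0.1307]] world mid [0.5307 0.0273 0.1242]
push_block 0.75 4905 359 430 110 224
 ztop 0.12729287809667336 stand range [[-0.1041, 0.0531, 0.1234], [-0.0871, 0.0714, 0.1296]] world mid [0.5098 0.0936 0.1278]
lens_pointer 0.59 4876 359 430 110 223
 ztop 0.12738864681568512 stand range [[-0.1041, 0.0531, 0.1234], [-0.087, 0.0715, 0.1296]] world mid [0.5099 0.0937 0.1278]
index_mark 0.74 215 411 428 205 229
 ztop 0.11065339488409902 stand range [[-0.0743, 0.0994, 0.105], [-0.0696, 0.1031, 0.1121]] world mid [0.5429 0.1254 0.1093]
2615
76.25699902046362 [-0.09640546  0.0416541   0.08222951] 0.08141660061409323
```

View pics/w2z.png

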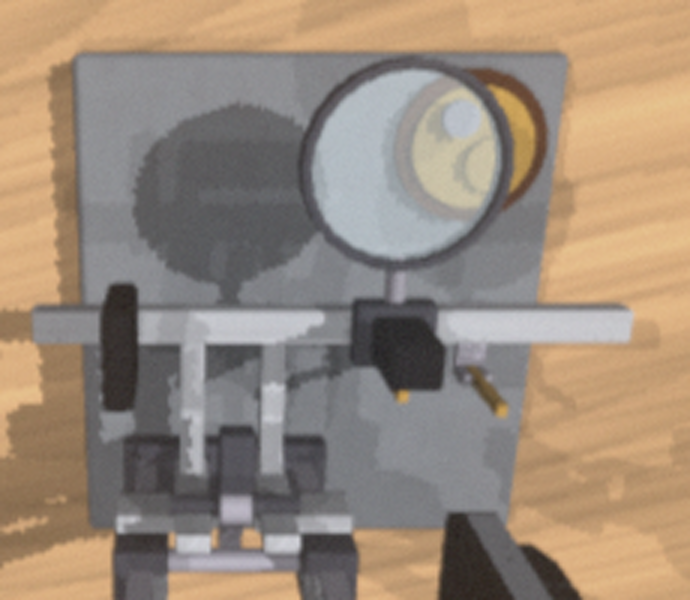

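```bash
python3 - <<'E'
from h import *
p,d=shot('wrist','wrist3');C=cloud('wrist',d);S=st(C)
m=np.zeros(d.shape,bool);m[180:232,285:315]=1
m&=(S[...,2]>.085)&(d>0)
for lo,hi in [(.09,.1),(.1,.11),(.11,.118),(.118,.14)]:
    q=m&(S[...,2]>lo)&(S[...,2]<hi);print(lo,q.sum(),np.percentile(S[q],[3,50,97],axis=0).round(4).tolist())
m=m&(S[...,2]>.115);print('tab world',((C[m].min(0)+C[m].max(0))/2).round(4),np.median(C[m],0))
print('inv',[ (np.array([x,y])@R+O).round(4) for x,y in [(-.095,-.044),(-.095,.0625)]])
E
```

```text
0.09 50 [[-0.1149, -0.0498, 0.0906], [-0.1137, -0.0409, 0.0955], [-0.083, -0.0394, 0.0997]]
0.1 27 [[-0.1149, -0.0505, 0.1005], [-0.1144, -0.0442, 0.1053], [-0.0802, -0.0395, 0.1096]]
0.11 38 [[-0.1151, -0.0502, 0.1112], [-0.114, -0.0415, 0.1147], [-0.0971, -0.0394, 0.1178]]
0.118 373 [[-0.1142, -0.051, 0.1197], [-0.0965, -0.045, 0.1232], [-0.0777, -0.0396, 0.1247]]
tab world [ 0.4837 -0.0109  0.1202] [ 0.48197159 -0.0098531   0.12309643]
inv [array([ 0.4845, -0.0093]), array([0.5112, 0.0938])]
```

{"op": "servo_tool", "data": {
  "steps": [
    [15,-16,-10,0,0,0],
    [28.5,-31,-40,0,0,0],
    [28.5,-31,-80,0,0,0],
    [28.5,-31,-120,0,0,0],
    [28.5,-31,-150,0,0,0],
    [28.5,-31,-175,0,0,0],
    [28.5,-31,-194,0,0,0],
    [28.5,-31,-204,0,0,0],
    [28.5,-31,-204,0,0,0],
    [28.5,-31,-204,0,0,0]
  ],
  "jaw": 0
}}

```text
time_s: 4.92
tcp_pos: [0.4842, -0.0104, 0.0988]
orientation: [179.9, -0.0, 75.5]
contact_force: [-0.1, -0.3, 0.5]
gripper_width: 0.0857
```

```bash
python3 - <<'E'
from h import *
s=bot.get_state();print(s['tcp_pos'],s['contact_force'])
p,d=shot('wrist','wrist4')
p,d=shot('side','side4');cv2.imwrite('pics/side4z.png',cv2.resize(p[130:320,220:420,::-1],None,fx=3,fy=3))
E
```

```text
[ 0.48424375 -0.0103625   0.09876234] [-0.10512571 -0.29526523  0.54469852]
```

View pics/wrist4.png

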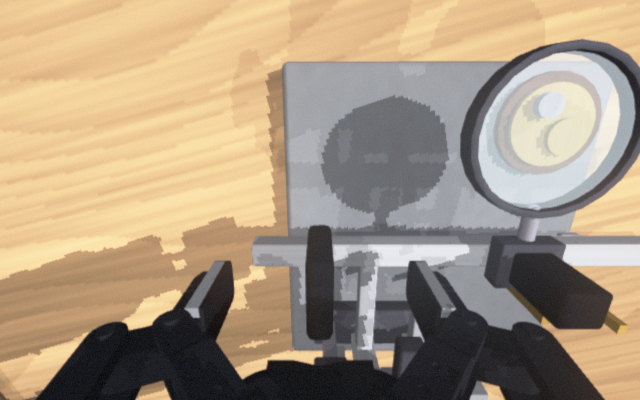

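View pics/side4z.png

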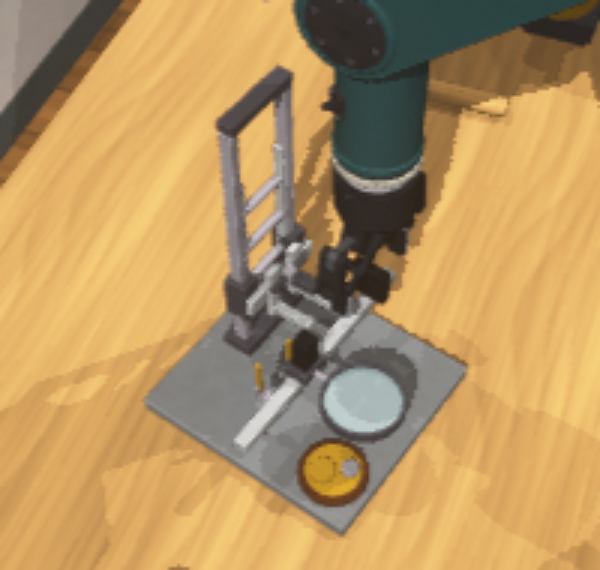

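The tab at (319,285) is centred between the pads at (213,300) and (427,300), so I'll close on it.

{"op": "servo_tool", "data": {
  "steps": [
    [0,0,0,0,0,0],
    [0,0,0,0,0,0],
    [0,0,0,0,0,0],
    [0,0,0,0,0,0],
    [0,0,0,0,0,0],
    [0,0,0,0,0,0],
    [0,0,0,0,0,0],
    [0,0,0,0,0,0]
  ],
  "jaw": 1
}}

```text
time_s: 6.02
tcp_pos: [0.4842, -0.0105, 0.0992]
orientation: [179.9, 0.0, 75.5]
contact_force: [-1.2, -2.7, 6.1]
gripper_width: 0.0111
```

```bash
python3 - <<'E'
from h import *
s=bot.get_state();print(s)
E
```

```text
{'time_s': 6.025, 'joint_positions': array([-9.40247892e+00,  2.20527211e+01,  1.09602541e+02, -4.13251436e-02,
        4.82546784e+01, -8.49037148e+01]), 'qvel': array([-0.07374699,  0.0621558 ,  0.02151954, -0.02139022, -0.02503633,
       -0.02010143]), 'joint_efforts': array([ 1.52777743e+00, -4.24952066e+01, -1.80713993e+01,  8.69997460e-01,
       -5.65274488e-01,  2.86598853e-02]), 'tcp_pos': array([ 0.48418949, -0.0105376 ,  0.0991696 ]), 'orientation': array([1.79907561e+02, 2.27550285e-02, 7.55287084e+01]), 'contact_force': array([-1.16296558, -2.71703521,  6.08701666]), 'ft_torque': array([-0.39556329,  0.30630781,  0.02262487]), 'gripper_width': 0.011068565953583374}
```

{"op": "servo_tool", "data": {
  "steps": [
    [0,0,3,0,0,0],
    [0,0,8,0,0,0],
    [0,0,14,0,0,0],
    [0,0,20,0,0,0],
    [0,0,26,0,0,0],
    [0,0,32,0,0,0],
    [0,0,38,0,0,0],
    [0,0,44,0,0,0],
    [0,0,50,0,0,0],
    [0,0,56,0,0,0],
    [0,0,62,0,0,0],
    [0,0,68,0,0,0],
    [0,0,74,0,0,0],
    [0,0,80,0,0,0],
    [0,0,86,0,0,0],
    [0,0,92,0,0,0],
    [0,0,95,0,0,0],
    [0,0,96,0,0,0],
    [0,0,96,0,0,0],
    [0,0,96,0,0,0]
  ]
}}

```text
time_s: 8.52
tcp_pos: [0.4842, -0.0105, 0.1951]
orientation: [179.9, 0.0, 75.5]
contact_force: [2.7, -3.4, -8.2]
gripper_width: 0.011
```

```bash
python3 - <<'E'
from h import *
s=bot.get_state();print(s['tcp_pos'],s['contact_force'],s['ft_torque'],s['gripper_width'])
p,d=shot('side','side5');cv2.imwrite('pics/side5z.png',cv2.resize(p[160:260,260:380,::-1],None,fx=6,fy=6,interpolation=cv2.INTER_CUBIC))
spots('side',['pawl_tooth','rung2','push_block','lift_tab'])
shot('wrist','wrist5');spots('wrist',['pawl_tooth','rung2','push_block','lift_tab','lens_pointer','index_mark'])
E
```

```text
[ 0.48416681 -0.01054519  0.19514426] [ 2.69875834 -3.397226   -8.22211962] [-0.37499868 -0.34923922  0.02228538] 0.010962736076696232
side pawl_tooth 0.39 [0.5881 0.012  0.168 ]
side rung2 0.73 [0.5886 0.012  0.1067]
side rung2 0.55 [0.5909 0.0134 0.1579]
side push_block 0.88 [0.5117 0.0952 0.2049]
side lift_tab 0.61 [ 0.4836 -0.0102  0.1963]
wrist push_block 0.97 [0.5057 0.0964 0.204 ]
wrist lift_tab 0.78 [ 0.4814 -0.0079  0.1981]
wrist lift_tab 0.51 [0.5105 0.0944 0.2061]
wrist lens_pointer 0.82 [0.5302 0.0917 0.202 ]
wrist index_mark 0.95 [0.5465 0.1236 0.2076]
```

View pics/side5z.png

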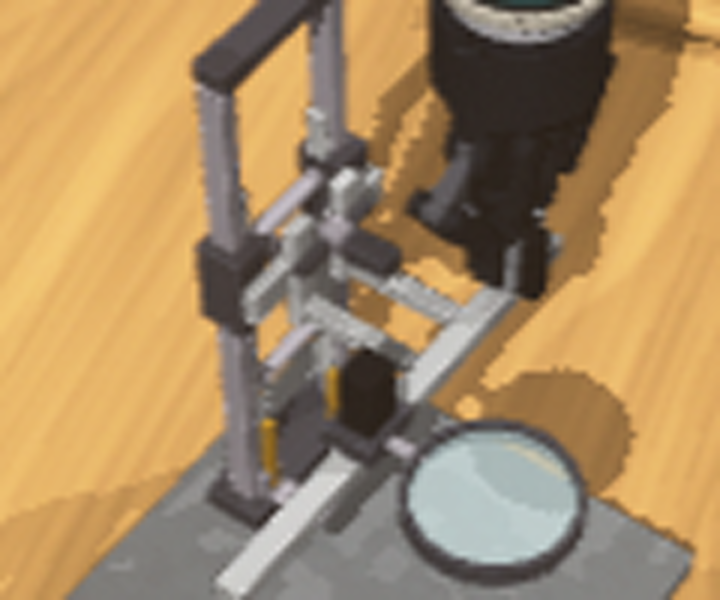

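View pics/wrist5.png

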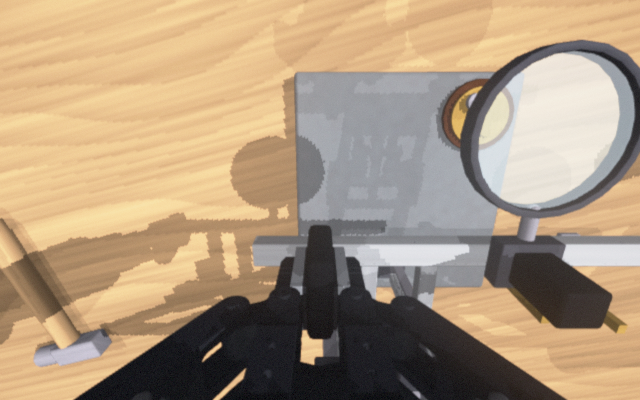

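The carriage is up about 96 mm, with the estimated tooth height 0.170 against 0.157 for rung2. I'll lower it slowly while watching the force.

{"op": "servo_tool", "data": {
  "steps": [
    [0,0,-2,0,0,0],
    [0,0,-4,0,0,0],
    [0,0,-6,0,0,0],
    [0,0,-7,0,0,0],
    [0,0,-8,0,0,0],
    [0,0,-9,0,0,0],
    [0,0,-10,0,0,0],
    [0,0,-10,0,0,0]
  ]
}}

```text
time_s: 10.12
tcp_pos: [0.4842, -0.0106, 0.185]
orientation: [179.9, 0.0, 75.5]
contact_force: [3.0, -2.1, -10.6]
gripper_width: 0.0114
```

{"op": "servo_tool", "data": {
  "steps": [
    [0,0,-0.5,0,0,0],
    [0,0,-1,0,0,0],
    [0,0,-1.5,0,0,0],
    [0,0,-1.5,0,0,0]
  ]
}}

```text
time_s: 10.62
tcp_pos: [0.4841, -0.0105, 0.1834]
orientation: [179.9, 0.0, 75.5]
contact_force: [2.5, -2.4, -8.9]
gripper_width: 0.0114
```

{"op": "servo_tool", "data": {
  "steps": [
    [0,0,-0.5,0,0,0],
    [0,0,-1,0,0,0],
    [0,0,-1.5,0,0,0],
    [0,0,-1.5,0,0,0]
  ]
}}

```text
time_s: 11.12
tcp_pos: [0.4842, -0.0105, 0.1821]
orientation: [179.9, 0.0, 75.5]
contact_force: [1.3, -3.0, -5.6]
gripper_width: 0.0114
```

{"op": "servo_tool", "data": {
  "steps": [
    [0,0,-0.5,0,0,0],
    [0,0,-1,0,0,0],
    [0,0,-1,0,0,0]
  ]
}}

```text
time_s: 11.5
tcp_pos: [0.4842, -0.0105, 0.1817]
orientation: [179.9, 0.0, 75.5]
contact_force: [-1.6, -2.5, 5.9]
gripper_width: 0.0113
```

{"op": "servo_tool", "data": {
  "steps": [
    [0,0,-0.5,0,0,0],
    [0,0,-1,0,0,0],
    [0,0,-1,0,0,0]
  ]
}}

```text
time_s: 11.88
tcp_pos: [0.4842, -0.0105, 0.1815]
orientation: [179.9, 0.0, 75.5]
contact_force: [-3.3, -2.0, 9.5]
gripper_width: 0.0113
```

The carriage stopped firmly at a lift of 82.3 mm (82 predicted), and the rung now carries it. I'll open the gripper.

{"op": "servo_tool", "data": {
  "steps": [
    [0,0,0,0,0,0],
    [0,0,0,0,0,0],
    [0,0,0,0,0,0],
    [0,0,0,0,0,0],
    [0,0,0,0,0,0],
    [0,0,20,0,0,0],
    [0,0,60,0,0,0],
    [-8,2,110,0,0,0],
    [-15,4,150,0,0,0],
    [-30,8,170,0,0,0],
    [-30,8,170,0,0,0]
  ],
  "jaw": 0
}}

```text
time_s: 13.25
tcp_pos: [0.4545, -0.0025, 0.353]
orientation: [179.7, 0.0, 75.5]
contact_force: [-0.3, -0.5, 0.1]
gripper_width: 0.0853
```

```bash
python3 - <<'E'
from h import *
s=bot.get_state();print(s['time_s'],s['tcp_pos'],s['contact_force'],s['gripper_width'])
p,d=shot('side','side6');cv2.imwrite('pics/side6z.png',cv2.resize(p[160:260,260:380,::-1],None,fx=6,fy=6,interpolation=cv2.INTER_CUBIC))
spots('side',['pawl_tooth','push_block','lift_tab'])
p,d=shot('wrist','wrist6');spots('wrist',['pawl_tooth','push_block','lift_tab','lens_pointer','index_mark'])
C=cloud('wrist',d);S=st(C)
for l in ['push_block','index_mark']:
    for r in bot.regions_of('wrist',l)[:1]:
        m=r['mask']&(d>0);P=S[m]
        zt=np.percentile(P[:,2],95);t=P[P[:,2]>zt-.006]
        v,u=np.nonzero(m);print(l,r['conf'],m.sum(),u.min(),u.max(),v.min(),v.max(),'ztop',zt,np.percentile(t,[3,97],axis=0).round(4).tolist())
E
```

```text
13.25 [ 0.45448568 -0.00247016  0.35300156] [-0.28541252 -0.49955012  0.06406698] 0.0852764166330928
side pawl_tooth 0.43 [0.589  0.0107 0.1553]
side push_block 0.86 [0.5142 0.0966 0.1944]
side lift_tab 0.82 [ 0.4856 -0.0085  0.1855]
wrist pawl_tooth 0.58 [0.5847 0.0078 0.152 ]
wrist pawl_tooth 0.53 [0.5832 0.0041 0.1078]
wrist push_block 0.96 [0.5077 0.096  0.1923]
wrist lift_tab 0.69 [ 0.4799 -0.0091  0.1845]
wrist lens_pointer 0.74 [0.5282 0.0916 0.1902]
wrist index_mark 0.69 [0.5421 0.121  0.1927]
push_block 0.8 6402 385 467 105 234 ztop 0.21041456404146297 [[-0.1036, 0.053, 0.2055], [-0.087, 0.0715, 0.2129]]
index_mark 0.49 296 440 462 209 238 ztop 0.19449966656235818 [[-0.1026, 0.0713, 0.1888], [-0.0686, 0.1028, 0.2116]]
```

View pics/side6z.png

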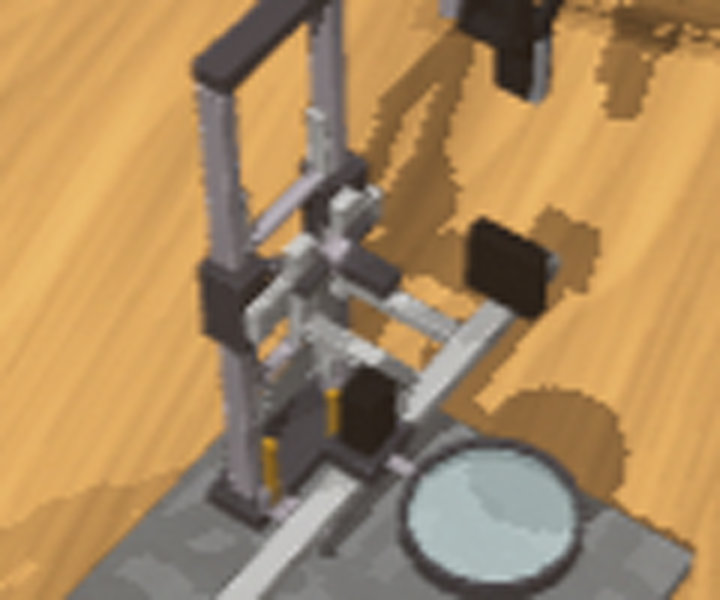

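View pics/wrist6.png

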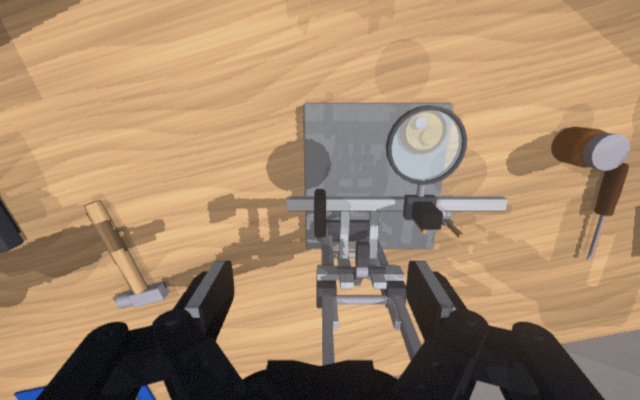

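The carriage is holding on rung2: block top at 0.210, tooth about 0.154. The pointer is at about y=62 mm and the index at about 101 mm. I'll close the fingers and come down on the tab side of the block.

{"op": "servo_tool", "data": {
  "steps": [
    [20,25,0,0,0,0],
    [40,50,0,0,0,0],
    [47,61,-20,0,0,0],
    [47,61,-40,0,0,0],
    [47,61,-70,0,0,0],
    [47,61,-100,0,0,0],
    [47,61,-130,0,0,0],
    [47,61,-150,0,0,0],
    [47,61,-159,0,0,0],
    [47,61,-159,0,0,0]
  ],
  "jaw": 1
}}

```text
time_s: 15.1
tcp_pos: [0.5011, 0.0584, 0.192]
orientation: [179.9, 0.0, 75.5]
contact_force: [-0.2, -0.0, -0.4]
gripper_width: -0.0001
```

```bash
python3 - <<'E'
from h import *
s=bot.get_state();print(s['time_s'],s['tcp_pos'],st(s['tcp_pos']),s['contact_force'],s['gripper_width'])
p,d=shot('side','side7');cv2.imwrite('pics/side7z.png',cv2.resize(p[160:260,260:380,::-1],None,fx=6,fy=6,interpolation=cv2.INTER_CUBIC))
p,d=shot('wrist','wrist7');spots('wrist',['push_block','lens_pointer','index_mark'])
C=cloud('wrist',d);S=st(C)
hsv=cv2.cvtColor(p,cv2.COLOR_RGB2HSV)
np.save('S7.npy',S)
E
```

```text
15.1 [0.50109485 0.05843344 0.19200285] [-0.09590489  0.02574067  0.19200285] [-0.22169483 -0.03607632 -0.4291963 ] -7.265968318538778e-05
wrist push_block 0.91 [0.5079 0.0929 0.1917]
wrist lens_pointer 0.68 [0.5276 0.0886 0.1913]
wrist index_mark 0.92 [0.5449 0.1247 0.197 ]
```

View pics/side7z.png

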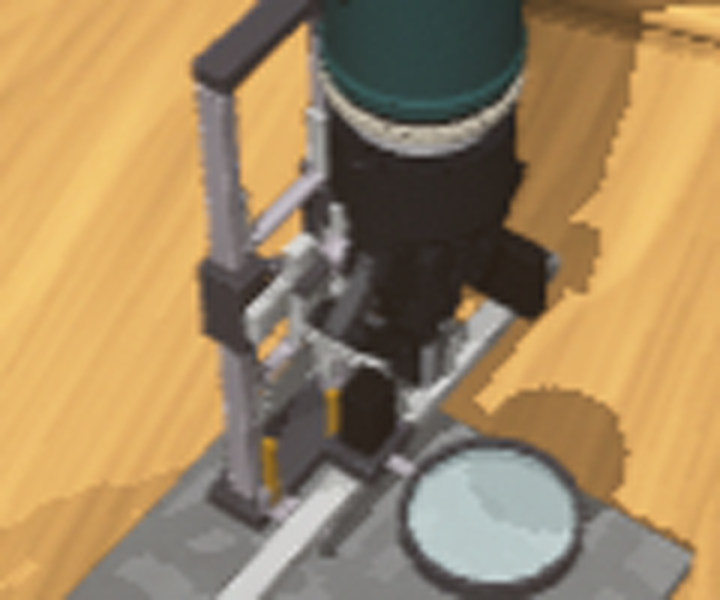

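View pics/wrist7.png

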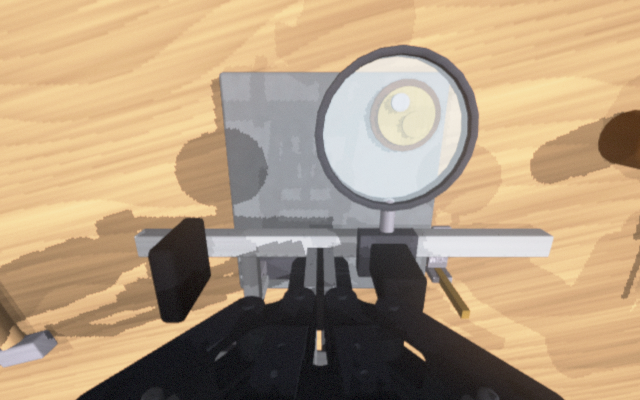

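{"op": "servo_tool", "data": {
  "steps": [
    [1.3,4.8,0,0,0,0],
    [2.0,7.7,0,0,0,0],
    [2.5,9.7,0,0,0,0],
    [3.0,11.6,0,0,0,0],
    [3.5,13.6,0,0,0,0],
    [4.0,15.5,0,0,0,0],
    [4.5,17.4,0,0,0,0],
    [5.0,19.4,0,0,0,0],
    [5.0,19.4,0,0,0,0]
  ]
}}

```text
time_s: 16.48
tcp_pos: [0.5067, 0.0772, 0.193]
orientation: [179.8, 0.1, 75.5]
contact_force: [-1.4, -4.3, 1.4]
gripper_width: -0.0001
```

```bash
cat > m.py <<'E'
from h import *
import sys
def brass(n):
    p,d=shot('side',n)
    cv2.imwrite(f'pics/{n}z.png',cv2.resize(p[160:260,260:380,::-1],None,fx=6,fy=6,interpolation=cv2.INTER_CUBIC))
    hsv=cv2.cvtColor(p,cv2.COLOR_RGB2HSV)
    S=st(cloud('side',d))
    m=((hsv[...,0]>15)&(hsv[...,0]<28)&(hsv[...,1]>150)).astype(np.uint8)
    m&=((S[...,2]>.15)&(S[...,2]<.215)&(S[...,0]>-.095)&(S[...,0]<-.04)).astype(np.uint8)
    k,L,stt,c=cv2.connectedComponentsWithStats(m)
    for i in range(1,k):
        if stt[i,4]>8:
            q=S[L==i];print('side comp',stt[i].tolist(),c[i].round(2),q.mean(0).round(4),'y med',np.median(q[:,1]).round(4),'ztop',q[:,2].max().round(4))
    return p,d
s=bot.get_state();print(s['time_s'],'tcp stand',st(s['tcp_pos']).round(4),'F',s['contact_force'].round(1))
brass(sys.argv[1])
p,d=shot('wrist',sys.argv[1]+'w');S=st(cloud('wrist',d))
hsv=cv2.cvtColor(p,cv2.COLOR_RGB2HSV)
m=((hsv[...,0]>12)&(hsv[...,0]<30)&(hsv[...,1]>140)&(S[...,2]>.15)&(S[...,2]<.215)&(S[...,0]<-.04)).astype(np.uint8)
k,L,stt,c=cv2.connectedComponentsWithStats(m)
for i in range(1,k):
    if stt[i,4]>8:
        q=S[L==i];t=q[q[:,2]>q[:,2].max()-.006];print('wrist comp',stt[i].tolist(),'mean',q.mean(0).round(4),'top',t.mean(0).round(4),np.percentile(t[:,1],[5,95]).round(4))
m=(S[...,2]>.2)&(S[...,2]<.215)&(abs(S[...,0]+.095)<.012)&(S[...,1]>.05)&(hsv[...,2]<70)
if m.sum(): print('block top y',m.sum(),np.percentile(S[m],[2,98],axis=0).round(4).tolist())
E
python3 m.py p1
```

```text
16.475 tcp stand [-0.0952  0.0453  0.193 ] F [-1.4 -4.3  1.4]
side comp [313, 226, 3, 7, 14] [313.79 228.79] [-0.0794  0.0739  0.187 ] y med 0.0731 ztop 0.2052
side comp [304, 233, 2, 9, 16] [304.5 237. ] [-0.0721  0.1046  0.179 ] y med 0.1047 ztop 0.1943
wrist comp [425, 310, 6, 5, 20] mean [-0.0726  0.102   0.1938] top [-0.0726  0.102   0.1938] [0.1006 0.1032]
block top y 1669 [[-0.1045, 0.0537, 0.2005], [-0.093, 0.078, 0.2129]]
```

View pics/p1w.png

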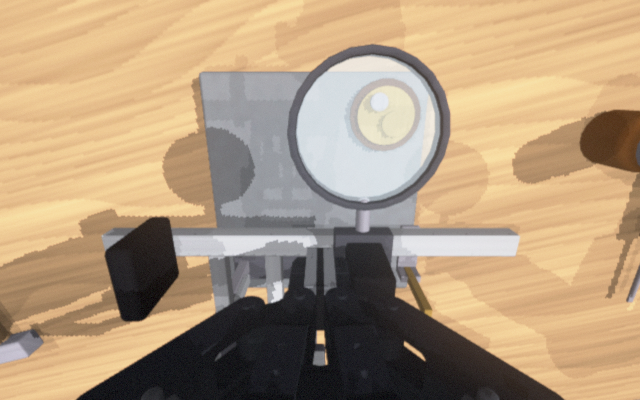

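View pics/p1z.png

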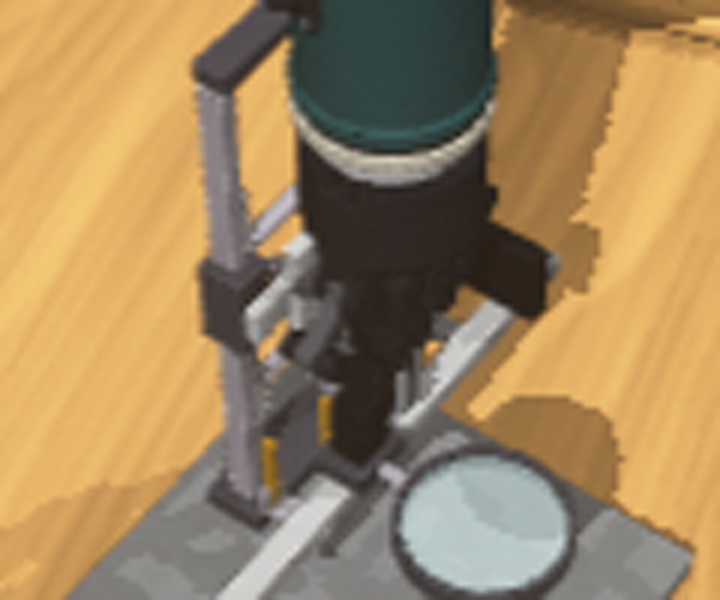

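The slide is moving at about 4.5 N. The pointer at zoomed (325,415) is still well short of the index at (270,465). I'll push about 25 mm more in small steps.

{"op": "servo_tool", "data": {
  "steps": [
    [0.5,1.9,0,0,0,0],
    [1.0,3.9,0,0,0,0],
    [1.5,5.8,0,0,0,0],
    [2.0,7.7,0,0,0,0],
    [2.5,9.7,0,0,0,0],
    [3.0,11.6,0,0,0,0],
    [3.5,13.5,0,0,0,0],
    [4.0,15.5,0,0,0,0],
    [4.5,17.4,0,0,0,0],
    [5.0,19.4,0,0,0,0],
    [5.5,21.3,0,0,0,0],
    [5.9,22.7,0,0,0,0],
    [6.2,24.0,0,0,0,0],
    [6.2,24.0,0,0,0,0]
  ]
}}

```text
time_s: 18.32
tcp_pos: [0.5128, 0.101, 0.1931]
orientation: [179.8, 0.1, 75.5]
contact_force: [-0.5, -5.2, 2.2]
gripper_width: -0.0003
```

```bash
python3 m.py p2
```

```text
18.325 tcp stand [-0.0953  0.0698  0.1931] F [-0.5 -5.2  2.2]
side comp [304, 233, 2, 9, 16] [304.5 237. ] [-0.072   0.1045  0.1789] y med 0.1044 ztop 0.1958
side comp [308, 232, 2, 8, 14] [308.43 235.5 ] [-0.0823  0.1007  0.1894] y med 0.0984 ztop 0.2134
block top y 2020 [[-0.1063, 0.0577, 0.2006], [-0.0935, 0.1022, 0.2137]]
```

View pics/p2w.png

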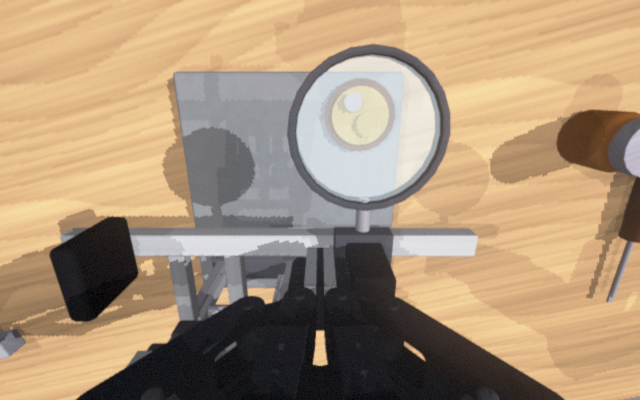

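View pics/p2z.png

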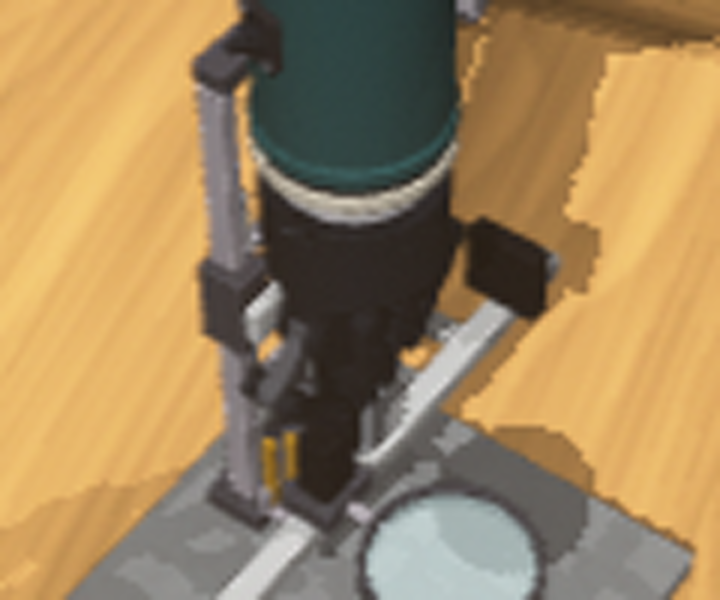

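The pointer at zoomed (290,455) is now about 9 mm short of the index at (270,465). I'll tap about 4.5 mm more, then back off and look straight down on the blades.

{"op": "servo_tool", "data": {
  "steps": [
    [0.4,1.5,0,0,0,0],
    [0.8,3.0,0,0,0,0],
    [1.1,4.4,0,0,0,0],
    [1.1,4.4,0,0,0,0],
    [0,0,0,0,0,0],
    [-1,-5,10,0,0,0],
    [-1,-5,45,0,0,0],
    [0,0,60,0,0,0],
    [25,9,60,0,0,0],
    [51,18,55,0,0,0],
    [51,18,47,0,0,0],
    [51,18,47,0,0,0]
  ]
}}

```text
time_s: 19.92
tcp_pos: [0.5621, 0.119, 0.2388]
orientation: [180.0, 0.1, 75.6]
contact_force: [0.6, 0.3, 0.4]
gripper_width: 0.0
```

```bash
python3 m.py p3; python3 - <<'E'
import cv2
p=cv2.imread('pics/p3w.png');cv2.imwrite('pics/p3wz.png',cv2.resize(p[150:290,240:400],None,fx=4,fy=4,interpolation=cv2.INTER_CUBIC))
E
```

```text
19.925 tcp stand [-0.052   0.0996  0.2388] F [0.6 0.3 0.4]
side comp [407, 112, 14, 11, 105] [414.33 117.37] [-0.0616 -0.5256  0.1631] y med -0.5216 ztop 0.1794
side comp [304, 233, 5, 9, 38] [305.89 236.92] [-0.0766  0.1044  0.1828] y med 0.1041 ztop 0.2103
block top y 1219 [[-0.1038, 0.089, 0.2017], [-0.0875, 0.1076, 0.2127]]
```

View pics/p3w.png

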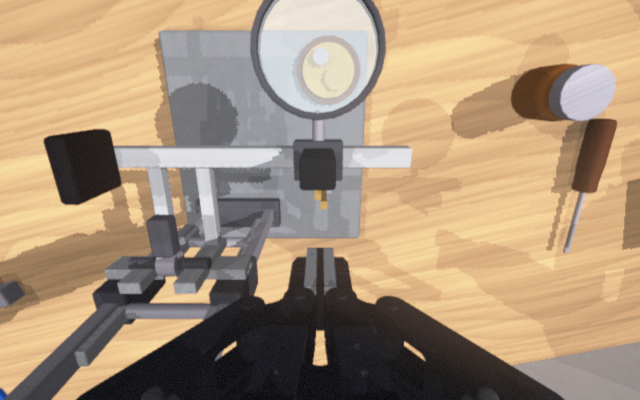

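View pics/p3wz.png

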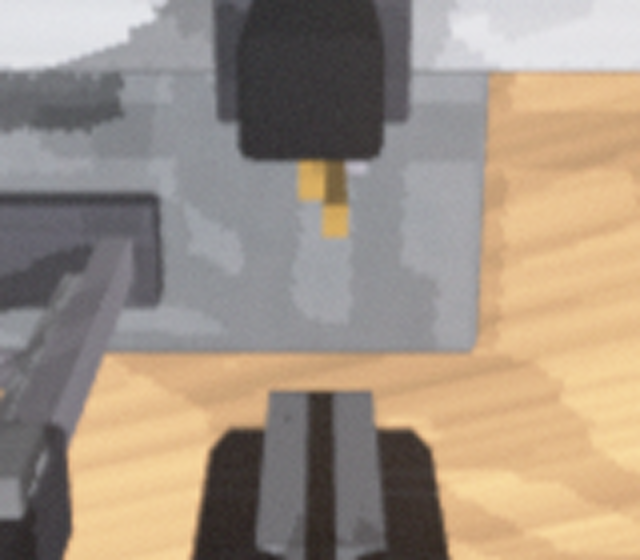

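The top-down view is clear. The pointer top is at zoomed (311,180) and the index top at (335,220). With the 26-px blades being 4 mm thick, that leaves about 3.7 mm. I'll return for a final tap.

{"op": "servo_tool", "data": {
  "steps": [
    [0,0,13,0,0,0],
    [-25,-15,13,0,0,0],
    [-50,-24,13,0,0,0],
    [-50,-21,-10,0,0,0],
    [-50,-20,-35,0,0,0],
    [-50,-20,-46,0,0,0],
    [-50,-20,-46,0,0,0],
    [-50,-20,-46,0,0,0]
  ]
}}

```text
time_s: 21.02
tcp_pos: [0.5133, 0.0989, 0.1948]
orientation: [179.8, 0.1, 75.5]
contact_force: [-0.0, -1.0, 0.6]
gripper_width: 0.0001
```

```bash
python3 -c "
from h import *
s=bot.get_state();print(st(s['tcp_pos']).round(4),s['contact_force'])"
```

```text
[-0.0942  0.0679  0.1948] [-0.04813196 -0.99436617  0.55169247]
```

{"op": "servo_tool", "data": {
  "steps": [
    [0.8,3.0,0,0,0,0],
    [1.3,5.0,0,0,0,0],
    [1.7,6.6,0,0,0,0],
    [2.0,7.6,0,0,0,0],
    [2.2,8.4,0,0,0,0],
    [2.2,8.4,0,0,0,0],
    [2.2,8.4,0,0,0,0]
  ]
}}

```text
time_s: 21.9
tcp_pos: [0.5156, 0.1067, 0.195]
orientation: [179.8, 0.1, 75.5]
contact_force: [-1.2, -3.9, 4.3]
gripper_width: 0.0003
```

{"op": "servo_tool", "data": {
  "steps": [
    [-1,-4,0,0,0,0],
    [-2,-9,10,0,0,0],
    [-2,-9,45,0,0,0],
    [0,-5,60,0,0,0],
    [25,5,60,0,0,0],
    [48,11,55,0,0,0],
    [48,11,46,0,0,0],
    [48,11,46,0,0,0]
  ]
}}

```text
time_s: 22.9
tcp_pos: [0.5619, 0.1177, 0.2396]
orientation: [180.0, 0.2, 75.6]
contact_force: [-0.2, -0.5, -0.4]
gripper_width: 0.0
```

```bash
python3 m.py p4; python3 - <<'E'
import cv2
p=cv2.imread('pics/p4w.png');cv2.imwrite('pics/p4wz.png',cv2.resize(p[170:230,280:360],None,fx=10,fy=10,interpolation=cv2.INTER_CUBIC))
E
```

```text
22.9 tcp stand [-0.0518  0.0983  0.2396] F [-0.2 -0.5 -0.4]
side comp [407, 112, 15, 12, 109] [414.28 117.28] [-0.0614 -0.5255  0.1634] y med -0.5218 ztop 0.1785
side comp [304, 233, 5, 9, 32] [305.53 237.03] [-0.0759  0.105   0.1825] y med 0.1043 ztop 0.2093
block top y 1167 [[-0.1038, 0.0909, 0.2027], [-0.0877, 0.1091, 0.2128]]
```

View pics/p4wz.png

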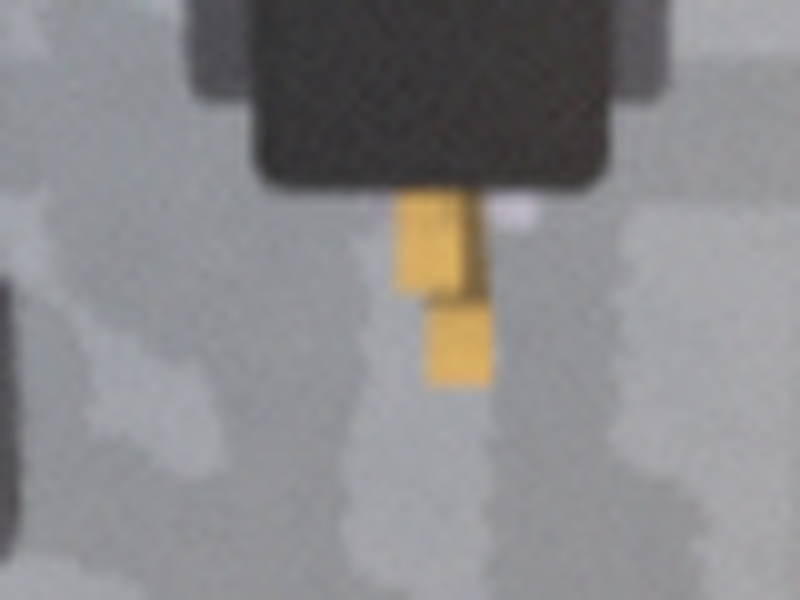

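The pointer top is at zoomed (430,240) and the index at (460,345), so about 1.75 mm remains at 17 px/mm. The last push ended at TCP y=0.0761, so the next should end at about 0.0777.

{"op": "servo_tool", "data": {
  "steps": [
    [0,0,13,0,0,0],
    [-25,-15,13,0,0,0],
    [-48.5,-24,13,0,0,0],
    [-48.5,-20,-10,0,0,0],
    [-48.5,-19,-35,0,0,0],
    [-48.5,-19,-45,0,0,0],
    [-48.5,-19,-45,0,0,0],
    [-48.5,-19,-45,0,0,0]
  ]
}}

```text
time_s: 24.0
tcp_pos: [0.5147, 0.0986, 0.1967]
orientation: [179.8, 0.1, 75.5]
contact_force: [1.0, -0.6, -0.5]
gripper_width: -0.0001
```

```bash
python3 -c "
from h import *
s=bot.get_state();print(st(s['tcp_pos']).round(5),s['contact_force'])"
```

```text
[-0.09275  0.06804  0.19666] [ 0.98374644 -0.55806502 -0.54597829]
```

{"op": "servo_tool", "data": {
  "steps": [
    [-1,3.2,-1,0,0,0],
    [-0.5,5.6,-1.5,0,0,0],
    [0,7.6,-1.5,0,0,0],
    [0.2,8.6,-1.5,0,0,0],
    [0.4,9.2,-1.5,0,0,0],
    [0.5,9.6,-1.5,0,0,0],
    [0.5,9.6,-1.5,0,0,0],
    [0.5,9.6,-1.5,0,0,0]
  ]
}}

```text
time_s: 25.0
tcp_pos: [0.5152, 0.1077, 0.1953]
orientation: [179.8, 0.2, 75.5]
contact_force: [-1.7, -4.2, 3.0]
gripper_width: -0.0002
```

```bash
python3 -c "
from h import *
s=bot.get_state();print(st(s['tcp_pos']).round(5),s['contact_force'])"
```

```text
[-0.09464  0.077    0.19525] [-1.67788227 -4.22785325  3.01458315]
```

Another 0.7 mm, then look again.

{"op": "servo_tool", "data": {
  "steps": [
    [0.1,0.4,0,0,0,0],
    [0.2,0.8,0,0,0,0],
    [0.2,0.8,0,0,0,0],
    [0.2,0.8,0,0,0,0]
  ]
}}

```text
time_s: 25.5
tcp_pos: [0.5153, 0.1084, 0.1952]
orientation: [179.8, 0.2, 75.5]
contact_force: [-1.9, -5.4, 2.8]
gripper_width: -0.0
```

{"op": "servo_tool", "data": {
  "steps": [
    [-1,-4,0,0,0,0],
    [-2,-9,10,0,0,0],
    [-2,-9,45,0,0,0],
    [0,-5,60,0,0,0],
    [25,5,60,0,0,0],
    [47,10,55,0,0,0],
    [47,10,45,0,0,0],
    [47,10,45,0,0,0]
  ]
}}

```text
time_s: 26.5
tcp_pos: [0.5606, 0.1184, 0.2388]
orientation: [180.0, 0.3, 75.5]
contact_force: [-0.1, 0.3, -0.2]
gripper_width: 0.0001
```

```bash
python3 m.py p5; python3 - <<'E'
import cv2
p=cv2.imread('pics/p5w.png');cv2.imwrite('pics/p5wz.png',cv2.resize(p[170:230,280:360],None,fx=10,fy=10,interpolation=cv2.INTER_CUBIC))
E
```

```text
26.5 tcp stand [-0.0533  0.0987  0.2388] F [-0.1  0.3 -0.2]
side comp [407, 113, 15, 10, 102] [414.58 117.66] [-0.0627 -0.5257  0.1623] y med -0.5215 ztop 0.1772
side comp [304, 233, 4, 9, 30] [305.4  237.23] [-0.0769  0.1068  0.1844] y med 0.1058 ztop 0.2073
block top y 1190 [[-0.1038, 0.0924, 0.2024], [-0.0876, 0.1109, 0.2127]]
```

View pics/p5wz.png

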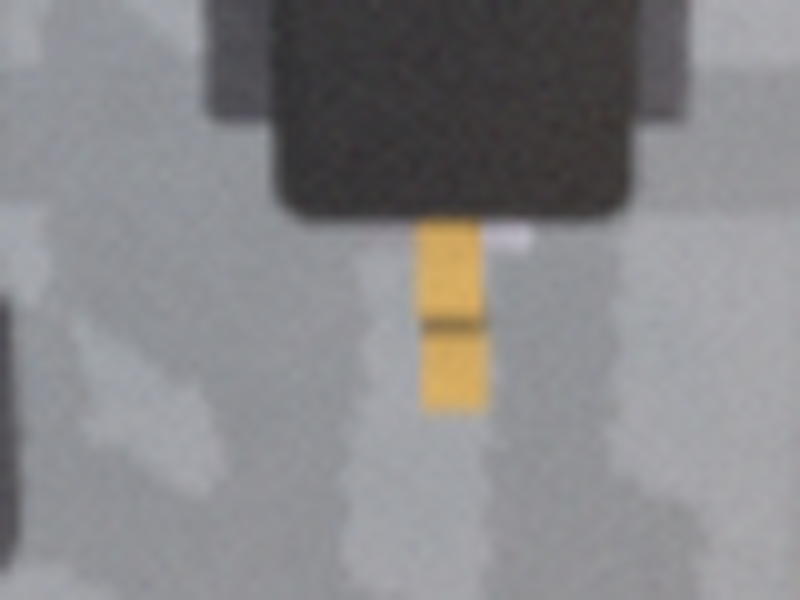

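The pointer (449) and index (455) now line up within about 0.3 mm, on the short side, so it hasn't run past. I'll retreat and do a last check.

{"op": "servo_tool", "data": {
  "steps": [
    [0,0,30,0,0,0],
    [0,0,70,0,0,0],
    [-30,0,110,0,0,0],
    [-60,40,130,0,0,0],
    [-80,90,140,0,0,0],
    [-100,140,140,0,0,0],
    [-100,190,140,0,0,0],
    [-100,190,140,0,0,0],
    [-100,190,140,0,0,0]
  ]
}}

```text
time_s: 27.72
tcp_pos: [0.4607, 0.3078, 0.3799]
orientation: [179.9, 0.3, 75.6]
contact_force: [0.5, 0.5, 0.9]
gripper_width: -0.0002
```

```bash
python3 - <<'E'
from h import *
print(bot.get_state()['tcp_pos'])
p,d=shot('side','side9');cv2.imwrite('pics/side9z.png',cv2.resize(p[160:260,260:380,::-1],None,fx=6,fy=6,interpolation=cv2.INTER_CUBIC))
spots('side',['pawl_tooth','rung2','push_block','lift_tab','lens_pointer','index_mark'])
E
```

```text
[0.46066992 0.30776589 0.37987792]
side push_block 0.96 [0.5227 0.1299 0.1944]
side lift_tab 0.77 [ 0.4841 -0.0116  0.1834]
side lens_pointer 0.56 [0.5426 0.1257 0.2   ]
side index_mark 0.46 [0.5395 0.1259 0.1968]
side index_mark 0.44 [ 0.543  0.378 -0.003]
```

View pics/side9z.png

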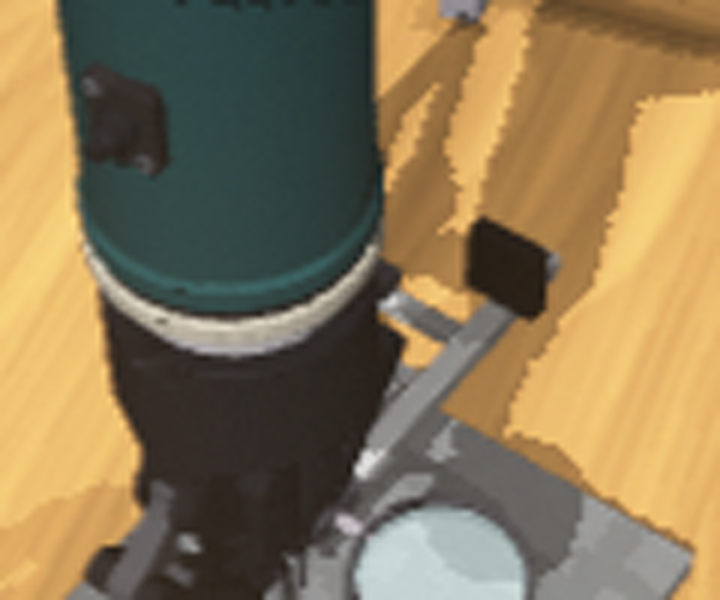

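View pics/side9.png

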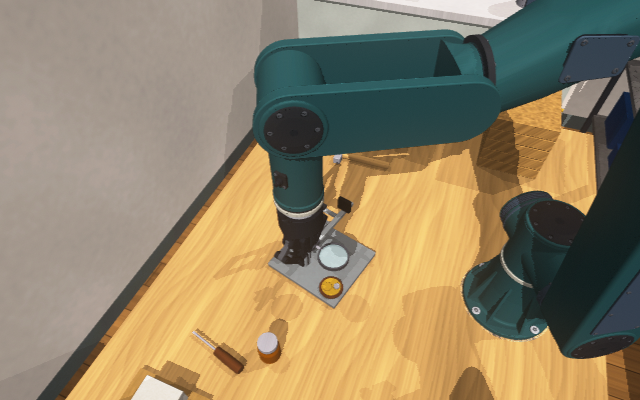

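The arm is clear of the stand, though it blocks most of the side view. The tab is still at zoomed (508,265), the same as just after release, so the carriage hasn't moved. The jar and screwdriver are untouched, so I'll hand the job in.

```bash
python3 -c "
from plant import bot
print(bot.finish_job())"
```

```text
the job is handed in; nothing more can be done
None
```

The carriage is on the middle rung, and the lens pointer lines up with the index blade to within about 0.3 mm. I handed the job in at about 28 s of the 53 s allowed.

- **Carriage:** I gripped the tab, lifted it about 96 mm, past the middle rung, and lowered it in small steps. It came to a firm stop at a lift of 82 mm, with the measured force switching from pulling down on the gripper to pushing up. After I let go, the carriage stayed put. The network's pawl tooth readings were 0.152–0.155 m against about 0.157 m for the middle rung.
- **Lens slide:** I pushed it with closed fingers in taps of about 4–6 N, backing off to look from above before the last two. The last such view showed the pointer about 0.3 mm short of the index blade, so it did not run past.
- **Last checks:** The tab was at the same height and place as just after release. The jar and screwdriver looked untouched. In the final side view the arm hid the pawl, both blades and part of the hammer. The pawl was therefore not seen again at the end, though nothing ever went near the hammer. The network's pointer and index positions in that view agreed to within about 1 mm along the bar, but they came from a mostly hidden view, so I relied on the top-down one.

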